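# Index the yellow dental cast to the orange station marker

## Task

Use the red-handled handwheel to index the round table clockwise until the yellow dental cast stands in line with the orange-capped marker: count the turns, one full clockwise turn of the wheel moves the table on by 60 degrees. Turn the table only by its handwheel, never by pushing the table or the casts, then let go of the handle and leave everything at rest.

Things in the scene. Friction and masses are not known exactly. Their poses are not given: they have to be found in the camera images.
- turntable: Aluminium disc, 220 mm across, 18 thick, turning on a white base. Three dental casts (60 x 54, 34 tall, tops 83 mm above the bench) are fixed on it 120 degrees apart: yellow with pink gums, white, grey. Origin: on its axis, 31 mm above the bench; z up; its own +x points out through the yellow cast. One clockwise wheel turn moves it 60 degrees clockwise (seen from above).
- handle_mid (a point): Centre of the red upright crank handle on the handwheel, 50 mm from the wheel's axis. Round, 20 mm in diameter at this height, 54 mm tall (69 to 123 mm above the bench, this point at 96). It spins freely on its pin, so it can be gripped from above and carried round in a level circle without turning the gripper; that takes 2 to 3 N.
- hub (a point): Point on the handwheel's upright axis, 96 mm above the bench, level with the handle's centre. The wheel is a level aluminium disc 128 mm across, top 69 mm above the bench, hub nut 30 mm across up to 75 mm; 200 mm from the table's axis. It starts at a stop, turns clockwise only from there, up to 3.4 turns, and stays where it is left.
- marker_orange: Fixed steel post with an orange cap 26 mm across, 81 mm tall, on the rim of the white base, 132 mm from the table's axis. Origin: centre of its foot, 16 mm above the bench. It stands 60, 120 or 180 degrees clockwise of where the yellow cast starts; like posts with blue and green caps stand at the other two stations.

How it is judged:
By the outcome, as a careful person would: the job done as asked, in the order asked, and still so for the second after the job is handed in, with the robot touching nothing.
It also fails if it takes over 72 s, if anything falls off the work surface, if the arm or the gripper's body presses on something with over 40 N, if the wrist force passes 120 N, or if a joint passes its speed limit or range.

## Robot

A 6-joint arm with a two-finger parallel gripper is mounted at the origin on the work surface. World frame = base frame: x ahead of the robot, y to its left, z up, the work surface at z = 0. Lengths are in m, angles in degrees, forces in N, time in s.
With the tool pointing down it reaches from about 0.375 to 0.9 m from the base axis. Payload 3.1 kg.
Tool frame: the origin (TCP) lies between the finger pads; the fingertips stand env.tip_reach ahead of it and the grasp point (between the pads) lies 2 mm behind it (env.tip_reach is the distance from the TCP to the fingertips, in m); z points along the fingers, y is the direction in which the jaws open and shut (so a half turn about z gives the same grasp; the last joint's range is limited). The gripper opens to 85 mm and grips with 20 to 120 N. Pads are 22 mm wide; open, the fingers measure 114 mm over their backs; the gripper's body (76 mm by 85 mm) begins 54 mm behind the grasp point. The pads swing forward as they close: fully open they stand 13 mm farther back than shut.
Start: joints at [-75.659, 30.224, 82.088, -0, 67.689, -10.227], TCP at [0.26, -0.568, 0.248] pointing down, gripper open.
Joint ranges: [-176.69, 176.69], [-43.24, 126.21], [12.49, 139.97], [-82, 262], [0, 151.66], [-163.58, 163.58]. Speed limits (degrees/s): [159.86, 159.86, 180, 180, 180, 180].

## Interface

Orientations are given as a 3x3 rotation matrix whose columns are the frame's x, y, z axes.
In Python, from station import env gives the robot as it stands.
- The arm moves only by the tool drive_tool, never from a script. Its argument "deltas" is a list of rows, each a list of 3 entries, a list of its own where there are three numbers: the shift along the world's x, y, z in cm, then the turn, a rotation vector about the world's x, y, z in degrees, then the closure, from 0 (fully open) to 1 (shut). In form: [[[x, y, z], [ax, ay, az], grip], ...]. A call has 1 to 10 rows; each row shifts and turns the commanded pose from where the row before left it; what a row does not reach is not made up. A row lasts 1/8 s, in which the tool goes at most 62.5 mm and 10.7 degrees, less where a joint would pass 70% of its speed; a pose out of reach is approached as far as the arm can. A call is refused whole if a number of a shift passes 6.25 or a number of a turn 10.7, either way. A call with a gripper value outside its range is refused whole. The fingers move at their own pace and stop on an object; "newtons" is the grip in N (left out, the last holds). Time passes only in rows, so rows that do not move let the fingers close. It gives the time, the measured TCP pose, the force and the opening at its end, in the units of the state.
- env.sense(): the state, without advancing time (a new reading comes with each control period).
- env.grab_frame(name): name is "side" or "top"; returns a dict with "image" (420x560x3 uint8, blue, green, red), "range_z" (420x560 float32, m along the optical axis (not along the pixel's ray), 0 where there is no reading), "K" (3x3 intrinsics, pixels), "origin" and "rotation" of the camera in the world. Camera axes: x right, y down, z forward; pixel columns grow to the right and rows downward; lengths in m; the calibration is good to about 2 mm. A picture is of the moment at which its call begins.
- env.finish_job(): hands the job in, once; it reports no verdict.
The state is a dict: "clock": time; "qpos": joint angles; "qvel": joint speeds; "joint_torque": joint torques, N m; "tool_pos": TCP position; "eef_rot": TCP orientation; "force": force on the tool from outside, world axes, zero at the start; "torque": the same for the moment, N m; "opening": finger opening in m.
Only numpy, scipy, OpenCV 4.12 (cv2) and the standard library are available. Lean on these libraries where they do the work, as an engineer would, in place of code of your own. Each camera call takes 0.05 s, during which the arm holds its last target.

## Working session

There is one attempt and no reset: what is moved stays moved. The work goes in short steps, Python scripts to look and compute and a tool call to move; the robot and the scene stay as the last step left them, time stands still between calls to the robot, and variables do not carry over. Pictures are saved under pics/ and viewed, and the job is handed in when it is done.

Besides the shell and the picture viewer there is one more tool, called after "Emit:" as name([rows], argument=value, ...), one row to a line, values as JSON. drive_tool: Moves the arm, as the interface text tells. Its arguments: {"type":"object","properties":{"deltas":{"type":"array","items":{"type":"array"}},"newtons":{"type":"number"}},"required":["deltas"]}

```bash
ls; mkdir -p pics; python3 - <<'E'
from station import env
import cv2,pickle
s=env.sense();print(s, env.tip_reach)
for n in("top","side"):
    f=env.grab_frame(n);cv2.imwrite(f"pics/{n}0.png",f["image"]);pickle.dump(f,open(f"{n}0.pkl","wb"));print(n,f["K"],f["origin"],f["rotation"])
E
```

```text
pics
{'clock': 0.0, 'qpos': array([-7.56597183e+01,  3.02786349e+01,  8.21581367e+01,  1.65177854e-03,
        6.76867077e+01, -1.02266912e+01]), 'qvel': array([-0.04790609, -0.03976464, -0.01552392,  0.03881521, -0.04276825,
       -0.0494034 ]), 'joint_torque': array([-1.52652323e-03, -4.42351234e+01, -1.78027689e+01, -1.90808678e-04,
        8.63697322e-03,  6.51300411e-06]), 'tool_pos': array([ 0.25971624, -0.56773409,  0.24732739]), 'eef_rot': array([[ 9.09480582e-01,  4.15746092e-01, -5.07941041e-04],
       [ 4.15746201e-01, -9.09478262e-01,  2.09457521e-03],
       [ 4.08850123e-04, -2.11615004e-03, -9.99997677e-01]]), 'force': array([-1.43055393,  0.99300603, -0.59735594]), 'torque': array([0.00065902, 0.00732173, 0.00142733]), 'opening': 0.08566259723176906} 0.017
top [[420.79594151   0.         276.5831271 ]
 [  0.         420.79594151 208.10970495]
 [  0.           0.           1.        ]] [0.48960603 0.09645861 0.81700383] [[-0.01485549 -0.99108983  0.13236415]
 [-0.9989862   0.0203376   0.04016158]
 [-0.04249571 -0.13163334 -0.99038719]]
side [[435.0268345    0.         271.25826433]
 [  0.         435.0268345  212.17184901]
 [  0.           0.           1.        ]] [ 0.24324743 -0.39290925  0.43764314] [[ 0.82742982 -0.26502134  0.49509957]
 [-0.56156305 -0.38637822  0.73168218]
 [-0.00261571 -0.88344528 -0.46852705]]
```

View pics/top0.png

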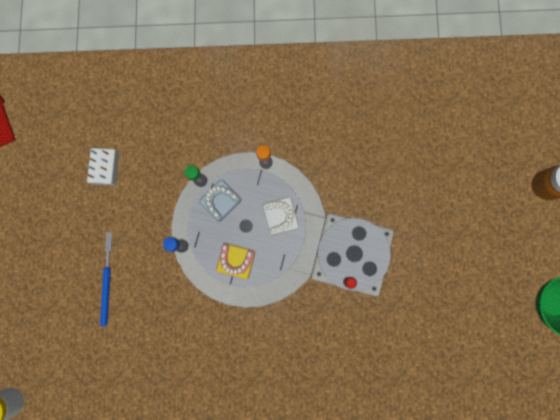

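View pics/side0.png

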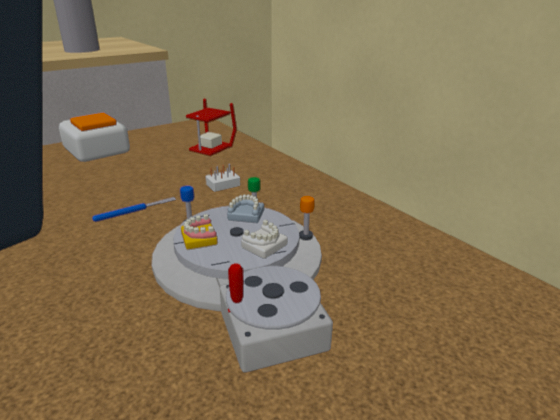

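The top view shows the table at about (246,226), with yellow at (236,260), blue at (171,243), green at (192,172) and orange at (263,152). The red handle is at (351,283) and the hub at (355,254). Next I measure these.

```bash
cat > h.py <<'E'
import numpy as np,cv2
def ray(f,u,v,z):
    d=f["rotation"]@np.linalg.inv(f["K"])@[u,v,1.]
    o=np.array(f["origin"]);return o+d*(z-o[2])/d[2]
def blobs(f,lo,hi,amin=15):
    h=cv2.cvtColor(f["image"],cv2.COLOR_BGR2HSV)
    m=cv2.inRange(h,np.array(lo),np.array(hi))
    n,l,s,c=cv2.connectedComponentsWithStats(m)
    return [(s[i,4],c[i],s[i,:4]) for i in range(1,n) if s[i,4]>amin]
C=dict(yellow=((22,150,120),(32,255,255)),orange=((8,180,150),(17,255,255)),red=((0,180,90),(4,255,255)),blue=((105,150,80),(120,255,255)),green=((55,150,60),(75,255,255)),dark=((0,0,30),(179,60,85)))
Z=dict(yellow=.07,orange=.097,red=.123,blue=.097,green=.097,dark=.07)
def pt(f,p,r=None): 
    u,v=int(round(p[0])),int(round(p[1])); z=f["range_z"][v,u]
    d=f["rotation"]@np.linalg.inv(f["K"])@[p[0],p[1],1.];return np.array(f["origin"])+d*z
E
python3 - <<'E'
import pickle;from h import *
np.set_printoptions(precision=4,suppress=True)
for n in("top","side"):
    f=pickle.load(open(n+"0.pkl","rb"))
    for k in C:
        for a,c,b in blobs(f,*C[k]): print(n,k,a,c,b,"ray",ray(f,*c,Z[k])[:2],"depth",pt(f,c))
E
```

```text
top yellow 306 [235.8889 255.4314] [228 245  19  22] ray [0.5063 0.2002] depth [0.5063 0.2006 0.0672]
top yellow 49 [220.4286 268.2653] [217 261  11  13] ray [0.4841 0.2278] depth [0.4841 0.2285 0.0656]
top yellow 69 [243.9275 273.7681] [234 266  17  13] ray [0.4739 0.1861] depth [0.4738 0.1866 0.0654]
top yellow 43 [  0.907  412.2326] [  0 404   3  16] ray [0.2431 0.6092] depth [0.2402 0.6153 0.0611]
top orange 140 [262.9357 151.7929] [257 145  13  14] ray [0.6864 0.1482] depth [0.6866 0.1483 0.0961]
top red 365 [  4.411  126.9945] [ 0 98 14 48] ray [0.7361 0.6016] depth [0.7749 0.681  0.0139]
top red 64 [350.7812 282.4375] [346 278  10   9] ray [0.4588 0.0065] depth [0.4589 0.0066 0.1243]
top blue 155 [170.5677 243.9484] [164 238  15  13] ray [0.5272 0.3098] depth [0.5272 0.31   0.0963]
top blue 347 [104.8415 296.1499] [101 268   9  58] ray [0.44   0.4218] depth [0.4342 0.4599 0.0126]
top green 124 [191.5887 172.1694] [186 166  12  13] ray [0.6528 0.2747] depth [0.6527 0.2745 0.0976]
top green 866 [550.7679 304.5577] [539 278  21  56] ray [ 0.4178 -0.3199] depth [ 0.4087 -0.3727  0
[... 2160 characters left out ...]
231.5   ] [230 228  13   8] ray [0.5449 0.1575] depth [0.5577 0.1808 0.0544]
side dark 86 [305.8605 235.3488] [299 230  14  10] ray [0.633  0.0821] depth [0.683  0.143  0.0228]
side dark 133 [252.8045 280.8496] [245 276  17  10] ray [0.4961 0.0271] depth [0.4975 0.0293 0.0681]
side dark 247 [272.8178 290.4453] [263 283  21  15] ray [ 0.5071 -0.0061] depth [ 0.5047 -0.0098  0.0734]
side dark 143 [298.3287 286.5105] [290 282  18  10] ray [ 0.5407 -0.0187] depth [ 0.5418 -0.0173  0.0686]
side dark 186 [267.0484 309.9462] [258 304  19  13] ray [ 0.4789 -0.0345] depth [ 0.4801 -0.0326  0.0681]
side dark 18 [247.     333.6667] [245 332   5   4] ray [ 0.436  -0.0561] depth [ 0.4434 -0.0432  0.0559]
```

Yellow has a bearing of about 163° and orange about −15° from the table axis (0.560, 0.182), so orange is 180° clockwise and needs **3 turns**. The hub is at (0.5068, −0.0075) and the handle at (0.4588, 0.0065), a radius of 50.0 mm, which matches the given size. Now I approach.

Emit:
drive_tool([
  [[1.66,4.78,0],[0,0,0],0],
  [[1.66,4.78,0],[0,0,0],0],
  [[1.66,4.78,0],[0,0,0],0],
  [[1.66,4.78,0],[0,0,0],0],
  [[1.66,4.78,0],[0,0,0],0],
  [[1.66,4.78,0],[0,0,0],0],
  [[1.66,4.78,0],[0,0,0],0],
  [[1.66,4.78,0],[0,0,0],0],
  [[1.66,4.78,0],[0,0,0],0],
  [[1.66,4.78,0],[0,0,0],0],
], newtons=30)

```text
clock: 1.35
tool_pos: [0.4261, -0.0888, 0.2482]
eef_rot: [[0.91, 0.416, -0.0], [0.416, -0.91, 0.0], [-0.0, -0.0, -1.0]]
force: [1.4, -0.1, 0.4]
opening: 0.0854
```

Emit:
drive_tool([
  [[1.66,4.78,-1],[0,0,0],0],
  [[1.66,4.78,-1],[0,0,0],0],
  [[0,0,-2],[0,0,0],0],
  [[0,0,0],[0,0,0],0],
  [[0,0,0],[0,0,0],0],
])

```text
clock: 1.98
tool_pos: [0.4592, 0.0048, 0.2086]
eef_rot: [[0.91, 0.415, 0.0], [0.415, -0.91, -0.0], [0.0, 0.0, -1.0]]
force: [-0.8, 0.2, 0.1]
opening: 0.0854
```

Emit:
drive_tool([
  [[0,0.16,-2.5],[0,0,0],0],
  [[0,0,-3],[0,0,0],0],
  [[0,0,-3],[0,0,0],0],
  [[0,0,-2.3],[0,0,0],0],
  [[0,0,0],[0,0,0],0],
  [[0,0,0],[0,0,0],0],
])

```text
clock: 2.72
tool_pos: [0.4599, 0.0061, 0.1012]
eef_rot: [[0.91, 0.415, 0.002], [0.415, -0.91, -0.0], [0.002, 0.001, -1.0]]
force: [-0.3, 0.4, 0.1]
opening: 0.0853
```

```bash
python3 - <<'E'
from station import env
import cv2
f=env.grab_frame("side");cv2.imwrite("pics/s1.png",f["image"])
E
```

```text
(no output)
```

View pics/s1.png

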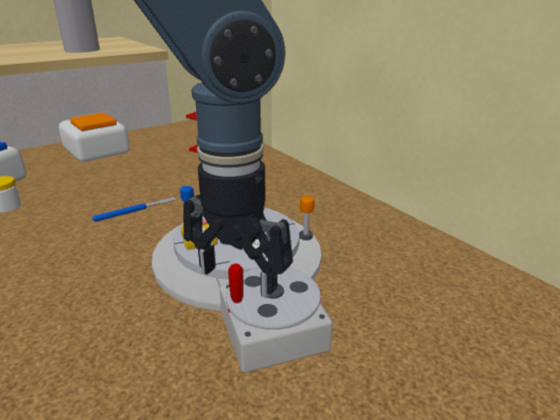

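```bash
python3 - <<'E'
import pickle;from h import *
f=pickle.load(open("side0.pkl","rb"))
c=np.array([.4599,.0061,0]);j=np.array([.415,-.91,0])
for s,z in((-.0425,.1),(.0425,.1),(-.0425,.085),(.0425,.085),(0,.123),(0,.096)):
    p=c+j*s;p[2]=z;q=f["K"]@f["rotation"].T@(p-f["origin"]);print(s,z,q[:2]/q[2])
q=f["K"]@f["rotation"].T@(np.array([.4588,.0065,.096])-f["origin"]);print(q/q[2])
E
```

```text
-0.0425 0.1 [210.76398786 269.8019118 ]
0.0425 0.1 [265.10411121 290.6065032 ]
-0.0425 0.085 [211.52120692 278.97966727]
0.0425 0.085 [265.21481532 300.17503423]
0 0.123 [236.25673433 265.00234271]
0 0.096 [237.10335751 282.3610165 ]
[236.20488559 282.49923779   1.        ]
```

The side view confirms the fingertips at about (208,268) and (267,290), on either side of the handle at (236,283). This agrees with the projection, so I close the gripper.

Emit:
drive_tool([
  [[-0.1,0,0],[0,0,0],0.3],
  [[0,0,0],[0,0,0],0.6],
  [[0,0,0],[0,0,0],1],
  [[0,0,0],[0,0,0],1],
  [[0,0,0],[0,0,0],1],
  [[0,0,0],[0,0,0],1],
  [[0,0,0],[0,0,0],1],
  [[0,0,0],[0,0,0],1],
], newtons=30)

```text
clock: 3.78
tool_pos: [0.4586, 0.0067, 0.1006]
eef_rot: [[0.909, 0.416, 0.001], [0.416, -0.909, -0.0], [0.001, 0.001, -1.0]]
force: [-0.3, 0.1, 5.6]
opening: 0.0188
```

```bash
python3 - <<'E'
import numpy as np
t=np.radians(163.7-12*np.arange(31));p=np.round(5*np.c_[np.cos(t),np.sin(t)],2)
d=np.diff(p,axis=0)
for k in range(3): print([[[round(a,2),round(b,2),0],[0,0,0],1] for a,b in d[10*k:10*k+10].tolist()], "end",np.round([.5068,-.0075]+p[10*k+10]/100,4))
E
```

```text
[[[0.4, 0.97, 0], [0, 0, 0], 1], [[0.59, 0.86, 0], [0, 0, 0], 1], [[0.75, 0.73, 0], [0, 0, 0], 1], [[0.89, 0.55, 0], [0, 0, 0], 1], [[0.99, 0.35, 0], [0, 0, 0], 1], [[1.03, 0.14, 0], [0, 0, 0], 1], [[1.04, -0.08, 0], [0, 0, 0], 1], [[1.01, -0.29, 0], [0, 0, 0], 1], [[0.92, -0.5, 0], [0, 0, 0], 1], [[0.79, -0.68, 0], [0, 0, 0], 1]] end [0.5429 0.027 ]
[[[0.64, -0.82, 0], [0, 0, 0], 1], [[0.46, -0.94, 0], [0, 0, 0], 1], [[0.24, -1.02, 0], [0, 0, 0], 1], [[0.04, -1.04, 0], [0, 0, 0], 1], [[-0.19, -1.03, 0], [0, 0, 0], 1], [[-0.4, -0.97, 0], [0, 0, 0], 1], [[-0.59, -0.86, 0], [0, 0, 0], 1], [[-0.75, -0.73, 0], [0, 0, 0], 1], [[-0.89, -0.55, 0], [0, 0, 0], 1], [[-0.99, -0.35, 0], [0, 0, 0], 1]] end [ 0.5186 -0.0561]
[[[-1.03, -0.14, 0], [0, 0, 0], 1], [[-1.04, 0.08, 0], [0, 0, 0], 1], [[-1.01, 0.29, 0], [0, 0, 0], 1], [[-0.92, 0.5, 0], [0, 0, 0], 1], [[-0.79, 0.68, 0], [0, 0, 0], 1], [[-0.64, 0.82, 0], [0, 0, 0], 1], [[-0.46, 0.94, 0], [0, 0, 0], 1], [[-0.24, 1.02, 0], [0, 0, 0], 1], [[-0.04, 1.04, 0], [0, 0, 0], 1], [[0.19, 1.03, 0], [0, 0, 0], 1]] end [0.4588 0.0065]
```

Emit:
drive_tool([
  [[0.4,0.97,0],[0,0,0],1],
  [[0.59,0.86,0],[0,0,0],1],
  [[0.75,0.73,0],[0,0,0],1],
  [[0.89,0.55,0],[0,0,0],1],
  [[0.99,0.35,0],[0,0,0],1],
  [[1.03,0.14,0],[0,0,0],1],
  [[1.04,-0.08,0],[0,0,0],1],
  [[1.01,-0.29,0],[0,0,0],1],
  [[0.92,-0.5,0],[0,0,0],1],
  [[0.79,-0.68,0],[0,0,0],1],
])

```text
clock: 5.03
tool_pos: [0.5418, 0.028, 0.1006]
eef_rot: [[0.91, 0.416, -0.001], [0.416, -0.91, 0.001], [-0.001, -0.002, -1.0]]
force: [-1.1, 1.8, 7.0]
opening: 0.0188
```

Tracking is good and the force is about 2 N, as expected. I continue.

Emit:
drive_tool([
  [[0.64,-0.82,0],[0,0,0],1],
  [[0.46,-0.94,0],[0,0,0],1],
  [[0.24,-1.02,0],[0,0,0],1],
  [[0.04,-1.04,0],[0,0,0],1],
  [[-0.19,-1.03,0],[0,0,0],1],
  [[-0.4,-0.97,0],[0,0,0],1],
  [[-0.59,-0.86,0],[0,0,0],1],
  [[-0.75,-0.73,0],[0,0,0],1],
  [[-0.89,-0.55,0],[0,0,0],1],
  [[-0.99,-0.35,0],[0,0,0],1],
])

```text
clock: 6.28
tool_pos: [0.5183, -0.0561, 0.1006]
eef_rot: [[0.91, 0.415, 0.002], [0.415, -0.91, -0.0], [0.002, 0.001, -1.0]]
force: [1.3, 3.3, 5.5]
opening: 0.0187
```

Emit:
drive_tool([
  [[-1.03,-0.14,0],[0,0,0],1],
  [[-1.04,0.08,0],[0,0,0],1],
  [[-1.01,0.29,0],[0,0,0],1],
  [[-0.92,0.5,0],[0,0,0],1],
  [[-0.79,0.68,0],[0,0,0],1],
  [[-0.64,0.82,0],[0,0,0],1],
  [[-0.46,0.94,0],[0,0,0],1],
  [[-0.24,1.02,0],[0,0,0],1],
  [[-0.04,1.04,0],[0,0,0],1],
  [[0.19,1.03,0],[0,0,0],1],
])

```text
clock: 7.52
tool_pos: [0.4584, 0.0063, 0.1006]
eef_rot: [[0.909, 0.417, 0.001], [0.417, -0.909, -0.002], [0.001, 0.002, -1.0]]
force: [2.6, -2.5, 5.4]
opening: 0.0185
```

```bash
python3 - <<'E'
from station import env
import cv2
print(env.sense()["force"],env.sense()["tool_pos"])
f=env.grab_frame("top");cv2.imwrite("pics/t2.png",f["image"])
E
```

```text
[ 2.59160951 -2.47697599  5.38938798] [0.45840166 0.00629056 0.10058572]
```

View pics/t2.png

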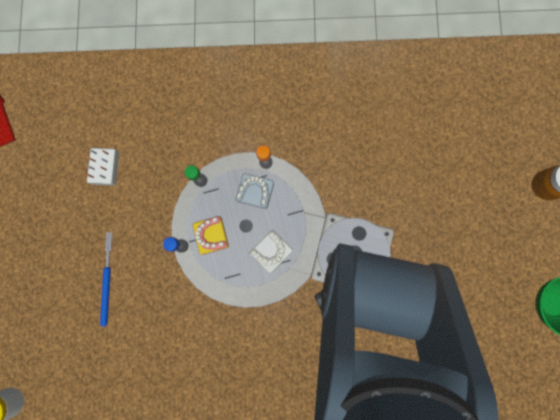

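After one turn the yellow cast at (210,236) is beside the blue post, so the table has moved 60° clockwise as expected. Turns 2 and 3 follow.

Emit:
drive_tool([
  [[0.4,0.97,0],[0,0,0],1],
  [[0.59,0.86,0],[0,0,0],1],
  [[0.75,0.73,0],[0,0,0],1],
  [[0.89,0.55,0],[0,0,0],1],
  [[0.99,0.35,0],[0,0,0],1],
  [[1.03,0.14,0],[0,0,0],1],
  [[1.04,-0.08,0],[0,0,0],1],
  [[1.01,-0.29,0],[0,0,0],1],
  [[0.92,-0.5,0],[0,0,0],1],
  [[0.79,-0.68,0],[0,0,0],1],
])

```text
clock: 8.82
tool_pos: [0.5415, 0.0282, 0.1006]
eef_rot: [[0.909, 0.416, -0.001], [0.416, -0.909, 0.001], [-0.001, -0.002, -1.0]]
force: [-0.2, 4.8, 7.6]
opening: 0.0187
```

Emit:
drive_tool([
  [[0.64,-0.82,0],[0,0,0],1],
  [[0.46,-0.94,0],[0,0,0],1],
  [[0.24,-1.02,0],[0,0,0],1],
  [[0.04,-1.04,0],[0,0,0],1],
  [[-0.19,-1.03,0],[0,0,0],1],
  [[-0.4,-0.97,0],[0,0,0],1],
  [[-0.59,-0.86,0],[0,0,0],1],
  [[-0.75,-0.73,0],[0,0,0],1],
  [[-0.89,-0.55,0],[0,0,0],1],
  [[-0.99,-0.35,0],[0,0,0],1],
])

```text
clock: 10.07
tool_pos: [0.518, -0.0562, 0.1006]
eef_rot: [[0.91, 0.416, 0.001], [0.416, -0.91, -0.001], [0.001, 0.001, -1.0]]
force: [2.0, 2.3, 6.2]
opening: 0.0185
```

Emit:
drive_tool([
  [[-1.03,-0.14,0],[0,0,0],1],
  [[-1.04,0.08,0],[0,0,0],1],
  [[-1.01,0.29,0],[0,0,0],1],
  [[-0.92,0.5,0],[0,0,0],1],
  [[-0.79,0.68,0],[0,0,0],1],
  [[-0.64,0.82,0],[0,0,0],1],
  [[-0.46,0.94,0],[0,0,0],1],
  [[-0.24,1.02,0],[0,0,0],1],
  [[-0.04,1.04,0],[0,0,0],1],
  [[0.19,1.03,0],[0,0,0],1],
])

```text
clock: 11.32
tool_pos: [0.4584, 0.0063, 0.1006]
eef_rot: [[0.909, 0.417, 0.001], [0.417, -0.909, -0.002], [0.001, 0.002, -1.0]]
force: [1.9, -3.1, 5.0]
opening: 0.0184
```

Emit:
drive_tool([
  [[0.4,0.97,0],[0,0,0],1],
  [[0.59,0.86,0],[0,0,0],1],
  [[0.75,0.73,0],[0,0,0],1],
  [[0.89,0.55,0],[0,0,0],1],
  [[0.99,0.35,0],[0,0,0],1],
  [[1.03,0.14,0],[0,0,0],1],
  [[1.04,-0.08,0],[0,0,0],1],
  [[1.01,-0.29,0],[0,0,0],1],
  [[0.92,-0.5,0],[0,0,0],1],
  [[0.79,-0.68,0],[0,0,0],1],
])

```text
clock: 12.58
tool_pos: [0.5415, 0.0283, 0.1006]
eef_rot: [[0.909, 0.416, -0.001], [0.416, -0.909, 0.001], [-0.001, -0.002, -1.0]]
force: [-0.2, 2.9, 7.8]
opening: 0.0186
```

Emit:
drive_tool([
  [[0.64,-0.82,0],[0,0,0],1],
  [[0.46,-0.94,0],[0,0,0],1],
  [[0.24,-1.02,0],[0,0,0],1],
  [[0.04,-1.04,0],[0,0,0],1],
  [[-0.19,-1.03,0],[0,0,0],1],
  [[-0.4,-0.97,0],[0,0,0],1],
  [[-0.59,-0.86,0],[0,0,0],1],
  [[-0.75,-0.73,0],[0,0,0],1],
  [[-0.89,-0.55,0],[0,0,0],1],
  [[-0.99,-0.35,0],[0,0,0],1],
])

```text
clock: 13.82
tool_pos: [0.518, -0.0562, 0.1006]
eef_rot: [[0.909, 0.416, 0.001], [0.416, -0.909, -0.001], [0.001, 0.001, -1.0]]
force: [2.2, 1.1, 6.4]
opening: 0.0183
```

Emit:
drive_tool([
  [[-1.03,-0.14,0],[0,0,0],1],
  [[-1.04,0.08,0],[0,0,0],1],
  [[-1.01,0.29,0],[0,0,0],1],
  [[-0.92,0.5,0],[0,0,0],1],
  [[-0.79,0.68,0],[0,0,0],1],
  [[-0.64,0.82,0],[0,0,0],1],
  [[-0.46,0.94,0],[0,0,0],1],
  [[-0.24,1.02,0],[0,0,0],1],
  [[-0.04,1.04,0],[0,0,0],1],
  [[0.19,1.03,0],[0,0,0],1],
])

```text
clock: 15.08
tool_pos: [0.4584, 0.0063, 0.1006]
eef_rot: [[0.909, 0.417, 0.001], [0.417, -0.909, -0.002], [0.0, 0.002, -1.0]]
force: [2.0, -3.6, 5.2]
opening: 0.0187
```

Emit:
drive_tool([
  [[0,0,0],[0,0,0],1],
  [[0,0,0],[0,0,0],1],
  [[0,0,0],[0,0,0],1],
])

```text
clock: 15.45
tool_pos: [0.4585, 0.0068, 0.1006]
eef_rot: [[0.909, 0.416, 0.002], [0.416, -0.909, -0.0], [0.001, 0.001, -1.0]]
force: [2.2, 2.6, 6.2]
opening: 0.0186
```

```bash
cat > ang.py <<'E'
from station import env
from h import *
import cv2,sys,pickle
c=np.array([.560,.182])
def ang(f):
    h=cv2.cvtColor(f["image"],cv2.COLOR_BGR2HSV)
    m=cv2.inRange(h,np.array(C["yellow"][0]),np.array(C["yellow"][1]));m[:,:130]=0;m[:,340:]=0
    v,u=np.nonzero(m);
    pk=cv2.inRange(h,np.array((22,100,100)),np.array((32,255,255)))
    k=cv2.minAreaRect(np.c_[u,v].astype(np.int32));y=ray(f,*k[0],.062)[:2]
    o=[ray(f,*q,.097)[:2] for a,q,b in blobs(f,*C["orange"]) if 240<q[0]<290][0]
    g=lambda p:np.degrees(np.arctan2(*(p-c)[::-1]))
    print("yellow",y,np.hypot(*(y-c)),g(y),"orange",g(o),"rect",k)
if __name__=="__main__":
    print("start");ang(pickle.load(open("top0.pkl","rb")))
    print(env.sense()["force"],env.sense()["tool_pos"])
    f=env.grab_frame("top");cv2.imwrite(sys.argv[1],f["image"]);ang(f)
E
python3 ang.py pics/t3.png
```

```text
start
yellow [0.49695699 0.20260973] 0.06632633162938995 161.89663449348194 orange -14.962144026016409 rect ((235.1908721923828, 260.78424072265625), (31.56367301940918, 28.471723556518555), 14.931418418884277)
[2.22765514 2.61069758 6.16298346] [0.45854304 0.00678594 0.1005821 ]
yellow [0.62671846 0.16238598] 0.06954180950763526 -16.382384499922757 orange -15.038284418841506 rect ((256.9746398925781, 188.85531616210938), (29.56752586364746, 26.218914031982422), 4.085616588592529)
```

View pics/t3.png

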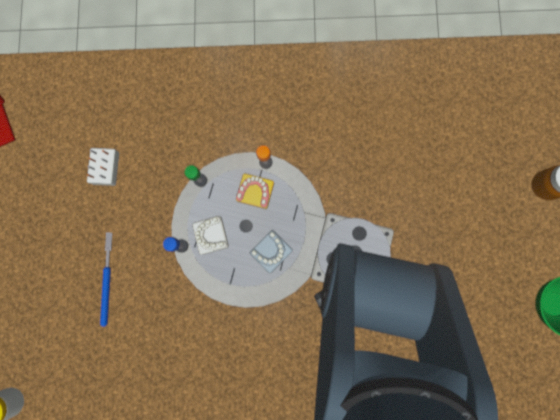

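After three turns the yellow cast at (257,190) is in line with the orange post at (263,152). The tool is back within 0.1 mm of its grip pose, so I release and retreat upwards.

Emit:
drive_tool([
  [[0,0,0],[0,0,0],0.7],
  [[0,0,0],[0,0,0],0.4],
  [[0,0,0],[0,0,0],0.2],
  [[0,0,0],[0,0,0],0.2],
  [[0,0,0],[0,0,0],0.2],
])

```text
clock: 16.12
tool_pos: [0.4579, 0.0068, 0.1002]
eef_rot: [[0.909, 0.416, -0.0], [0.416, -0.909, 0.0], [-0.0, -0.0, -1.0]]
force: [0.4, 0.2, -0.4]
opening: 0.0684
```

Emit:
drive_tool([
  [[0,0,1],[0,0,0],0.2],
  [[0,0,2],[0,0,0],0.2],
  [[0,0,3],[0,0,0],0.2],
  [[0,0,4],[0,0,0],0.2],
  [[0,-2,4],[0,0,0],0.2],
  [[0,-4,0],[0,0,0],0.2],
  [[0,-5,0],[0,0,0],0.2],
  [[0,-5,0],[0,0,0],0.2],
  [[0,-5,0],[0,0,0],0.2],
  [[0,-5,0],[0,0,0],0.2],
])

```text
clock: 17.38
tool_pos: [0.4578, -0.2547, 0.2411]
eef_rot: [[0.91, 0.416, 0.001], [0.416, -0.91, -0.0], [0.0, 0.001, -1.0]]
force: [1.4, 0.5, 0.6]
opening: 0.0683
```

Emit:
drive_tool([
  [[0,-2,0],[0,0,0],0.2],
  [[0,0,0],[0,0,0],0.2],
  [[0,0,0],[0,0,0],0.2],
  [[0,0,0],[0,0,0],0.2],
])

```text
clock: 17.88
tool_pos: [0.4579, -0.2713, 0.2404]
eef_rot: [[0.909, 0.417, -0.001], [0.417, -0.909, 0.001], [-0.0, -0.001, -1.0]]
force: [-0.7, 0.8, -0.1]
opening: 0.0682
```

```bash
python3 ang.py pics/t4.png; python3 - <<'E'
from h import *
f=cv2.imread("pics/t4.png");print([(a,c) for a,c,b in blobs(dict(image=f),*C["red"])])
E
```

```text
start
yellow [0.49695699 0.20260973] 0.06632633162938995 161.89663449348194 orange -14.962144026016409 rect ((235.1908721923828, 260.78424072265625), (31.56367301940918, 28.471723556518555), 14.931418418884277)
[-0.69068746  0.8021876  -0.12790154] [ 0.45794546 -0.27130726  0.24035102]
yellow [0.62487791 0.16393814] 0.06734518686191655 -15.557082968646856 orange -14.979250512613397 rect ((256.13580322265625, 189.8670654296875), (29.87923812866211, 26.305892944335938), 8.746162414550781)
[(np.int32(360), array([  4.38055556, 127.        ])), (np.int32(62), array([350.35483871, 282.27419355]))]
```

View pics/t4.png

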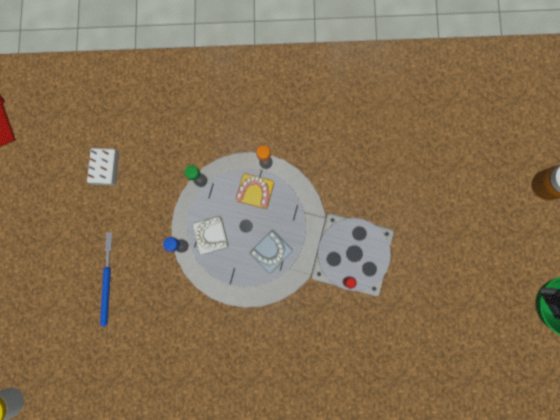

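The yellow cast at (256,190) is in line with the orange cap at (263,152). The handle at (350.4,282.3) is back at its start pixel (350.8,282.4), and the gripper is clear of everything. I hand the job in.

```bash
python3 -c "
from station import env
print(env.finish_job())"
```

```text
the job is handed in; nothing more can be done
None
```

The yellow dental cast now stands in line with the orange-capped marker, and the job is handed in at about 18 s of the 72 s allowed. The orange marker was 180° clockwise of where yellow started. I gripped the red handle, carried it round three full clockwise turns, released it, and moved the gripper up and clear.

- **Alignment:** in the last top picture the yellow cast is at −15.6° and the orange marker at −15.0° about the table axis.
- **Handle:** it is back within half a pixel of its start position, which fits three whole turns.
- **Forces:** readings between moves stayed below about 10 N, and the tool read about 1 N, touching nothing, at the end.
- **Disagreement:** my colour-blob measure of the yellow cast's angle is only good to 1–2°. It read −16.4° while the handle was still gripped and 161.9° at the start, instead of about 165°. I relied on the turn count and the handle position instead.

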